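# Push the square offcut through the scrap box's sprung flaps

## Task

Put the square wooden offcut in the scrap box: set it lengthwise on the two orange sprung flaps and push it steadily down through them with the gripper (do not throw or drop it in from above), until it lies inside and both flaps have sprung shut behind it. Leave the brown sanding block lying where it is.

Things in the scene. Friction and masses are not known exactly. Their poses are not given: they have to be found in the camera images.
- square_offcut: the thing to throw away: pale softwood offcut of square section, 45 mm (its x) by 120 mm (its long y axis) by 45 mm high, about 0.12 kg, lying flat on the bench; origin at the centre of its underside, z up. One of two similar-sized loose things; which place it lies at varies. Tall parts cabinet about 0.13 m behind the box: cross between the places in a straight line, not in a wide swing.
- offcut_mid (a point): the middle of the square offcut, 22.5 mm above its origin
- scrap_box: fixed plywood box on the bench, 150 (its x) x 190 (its y) x 130 mm high, walls and floor 8 mm, inside 134 x 174 mm; a wire grip stands 15 mm off each short side. Its grey steel lid, 4 mm thick, has a mouth 80 (x) x 140 mm (y, the long way), closed by two orange sprung flaps that meet in its middle. Origin: centre of its underside, z up.
- mouth (a point): centre of the mouth, level with the lid's top and the shut flaps, 130 mm above the bench; axes as scrap_box. An offcut laid on the flaps along the mouth stays there; about 4 to 8 N push it through. The flaps are of slick plastic: once its underside is about 35 mm below the lid they only brush its sides and it drops free. Closed fingers can follow it into the mouth and slip out again.
- flap_near (a joint): angle of the orange flap hinged along the mouth's long edge at -x of the box (38 x 136 x 4 mm): 0 shut and level, grows as its free edge swings down into the box, 1.4 at most. A spring shuts it: 0.04 N m when shut plus 0.02 N m per rad; gears on the hinges make the two flaps open together, and shut they easily carry the offcut's weight.
- flap_far (a joint): the same for the flap hinged along the mouth's edge at +x of the box
- sanding_block: bystander: reddish-brown sanding block with a cork face, 64 mm (x) by 111 mm (y) by 30 mm high; origin at the centre of its underside; lies loose at the other of the two places

How it is judged (in metres and radians):
On the way:
1. moving slower than 0.5 m/s, the offcut is in the mouth (middle within 30 mm of its centre sideways, 25 mm below to 15 mm above the lid top) with both flaps pushed open over 0.5 rad (value of joint each of flap_near, flap_far above 0.5 rad and horizontal distance between offcut_mid and mouth below 0.03 m and z of offcut_mid in the frame of scrap_box between 0.105 and 0.145 m and linear speed of square_offcut below 0.5 m/s), for 0.05 s.
At the end, for the whole second after the job is handed in: The offcut lies at rest (under 0.03 m/s) inside the scrap box, its middle between the walls and less than 70 mm above the bench, and both flaps are shut again to within 0.1 rad (x of offcut_mid in the frame of scrap_box between -0.067 and 0.067 m and y of offcut_mid in the frame of scrap_box between -0.087 and 0.087 m and z of offcut_mid in the frame of scrap_box between 0 and 0.07 m and value of joint each of flap_near, flap_far below 0.1 rad and linear speed of square_offcut below 0.03 m/s); the robot touches nothing.
It fails at once if the sanding block is moved more than 40 mm (distance of sanding_block from where it was at the start of the episode above 0.04 m).
It also fails if it takes over 45 s, if anything falls off the work surface, if the arm or the gripper's body presses on something with over 40 N, if the wrist force passes 120 N, or if a joint passes its speed limit or range.

## Robot

A 6-joint arm with a two-finger parallel gripper is mounted at the origin on a cart in front of the work surface, level with it; the furniture and walls round the work are solid. World frame = base frame: x ahead of the robot, y to its left, z up, the work surface at z = 0. Lengths are in m, angles in degrees, forces in N, time in s.
With the tool pointing down it reaches from about 0.35 to 0.875 m from the base axis. Payload 4.2 kg.
Tool frame: the origin (TCP) lies midway between the tips of the shut fingers; the grasp point (between the pads) lies 19 mm behind it; z points along the fingers, y is the line along which they close (so a half turn about z gives the same grasp; the last joint's range is limited). The gripper opens to 87 mm and grips with 3 to 60 N. Pads are 19 mm wide; open, the fingers measure 117 mm over their backs; the gripper's body (75 mm by 190 mm) begins 51 mm behind the grasp point.
Start: joints at [-52.047, 22.042, 0.453, 0, -68.411, -14.817], TCP at [0.246, -0.575, 0.223] pointing down, gripper open.
Joint ranges: [-179.83, 179.83], [-69.29, 118.12], [-61.27, 80.66], [-181.25, 117.63], [-171.15, -9.14], [-177.46, 177.46]. Speed limits (degrees/s): [159.86, 159.86, 180, 180, 180, 180].

## Interface

Orientations are given as a 3x3 rotation matrix whose columns are the frame's x, y, z axes.
In Python, from station import r, capture gives the robot as it stands (r), with the cameras as plain functions.
- The arm moves only by the shell command python3 steer.py 'ROWS'. ROWS is a JSON list of rows, 1 to 8 of them, each of 7 numbers: the opening from 0.0 (shut) to 1.0 (fully open), then dx, dy, dz in m, then a rotation vector rx, ry, rz in degrees; each row is the pose to reach, as a shift and turn from the pose commanded when the command began, along the tool's axes at that moment; what a row does not reach only later rows make up. A row lasts 1/10 s, in which the tool goes at most 0.05 m and 8.59 degrees, less where a joint would pass 70% of its speed; a pose out of reach is approached as far as the arm can. The fingers move at their own pace and stop on an object; the grip force is fixed at half the most. Time passes only in rows, so rows that do not move let the fingers close. It prints the time, the measured TCP pose, the force, the opening and the grip force at its end.
- r.sense(): the state, without advancing time (a new reading comes with each control period).
- capture(name): name is "scene" or "side" or "wrist"; returns a dict with "pixels" (480x640x3 uint8, red, green, blue), "z_map" (480x640 float32, m along the optical axis (not along the pixel's ray), 0 where there is no reading), "K" (3x3 intrinsics, pixels), "distortion" ([k1, k2, p1, p2, k3] as OpenCV has them; the pictures are not rectified), "world_from_camera" (4x4, takes a point from camera to world coordinates). Camera axes: x right, y up, looking along -z (the intrinsics and any distortion apply to the point x, -y, -z); pixel columns grow to the right and rows downward; lengths in m; the calibration is good to about 2 mm. A picture is of the moment at which its call begins.
- r.finish_job(): hands the job in; it is judged then, once.
The state is a dict: "time_s": time; "joints": joint angles; "joint_velocities": joint speeds; "effort": joint torques, N m; "tcp_pos": TCP position; "ee_rot": TCP orientation; "wrist_force": force on the tool from outside, world axes, zero at the start; "moment": the same for the moment, N m; "gripper_width": opening from 0.0 (shut) to 1.0 (fully open); "gripper_force": force on a finger pad.
Only numpy, scipy, OpenCV 4.12 (cv2) and the standard library are available. Lean on these libraries where they do the work, as an engineer would, in place of code of your own. Each camera call takes 0.05 s, during which the arm holds its last target. There are 200 camera calls.

## Working session

There is one attempt and no reset: what is moved stays moved. The work goes in short steps, Python scripts to look and compute and a shell command to move; the robot and the scene stay as the last step left them, time stands still between calls to the robot, and variables do not carry over. Pictures are saved under pics/ and viewed, at most 10 in all, crops included, and the job is handed in when it is done.

```bash
ls; mkdir -p pics; cat > h.py <<'E'
import numpy as np, cv2
from station import r, capture
def cap(n,f):
    c=capture(n); cv2.imwrite(f'pics/{f}.png',c['pixels'][:,:,::-1]); np.savez(f'pics/{f}.npz',**c); return c
def load(f): return dict(np.load(f'pics/{f}.npz'))
def pts(c,uv,z=None):
    """world points from pixels; z: world height plane, else depth map"""
    uv=np.array(uv,float).reshape(-1,1,2); n=cv2.undistortPoints(uv,c['K'],c['distortion'])[:,0]
    d=np.c_[n[:,0],-n[:,1],-np.ones(len(n))]; T=c['world_from_camera']
    w=d@T[:3,:3].T
    if z is None:
        s=np.array([c['z_map'][int(round(v)),int(round(u))] for u,v in uv[:,0]])
    else: s=(z-T[2,3])/w[:,2]
    return T[:3,3]+w*s[:,None]
E
python3 - <<'E'
from h import *
cap('scene','s0'); cap('side','d0')
s=r.sense(); print(s['tcp_pos'],s['ee_rot'],s['time_s'])
E
```

```text
pics
station.py
steer.py
[ 0.24536623 -0.57422662  0.22155885] [[-9.19633290e-01 -3.92777112e-01 -8.66856270e-04]
 [-3.92778057e-01  9.19631562e-01  1.78550041e-03]
 [ 9.58846890e-05  1.98248774e-03 -9.99998030e-01]] 0.1
```

View pics/s0.png

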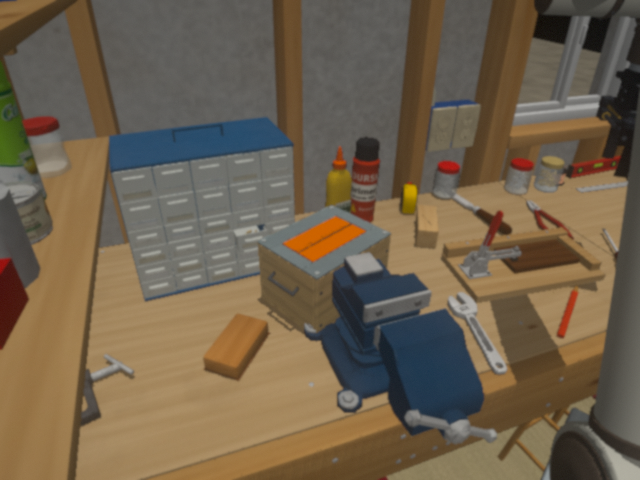

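View pics/d0.png

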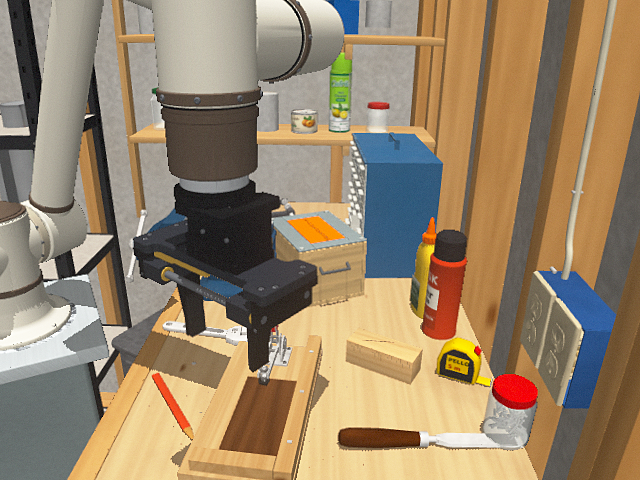

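The scene view shows the sanding block at (237,345), the box with its orange flaps at (325,240) and the offcut behind at (427,225). In the side view the offcut is at (384,355) and the box at (320,250).

```bash
python3 - <<'E'
from h import *
s=cv2.imread('pics/s0.png'); d=cv2.imread('pics/d0.png')
A=cv2.resize(s[195:295,250:400][:, :],None,fx=4,fy=4,interpolation=2)[:300*2,:]   # 600x400
B=cv2.resize(d[325:385,340:430],None,fx=4,fy=4,interpolation=2)  #360x240
C=cv2.resize(d[205:255,270:370],None,fx=4,fy=4,interpolation=2) #400x200
o=np.zeros((600,800,3),np.uint8)
A=cv2.resize(s[200:275,250:400],None,fx=4,fy=4,interpolation=2) #600x300
o[:300,:600]=A; o[300:540,:360]=B; o[300:500,400:800]=C
cv2.imwrite('pics/c1.png',o)
E
```

```text
(no output)
```

View pics/c1.png

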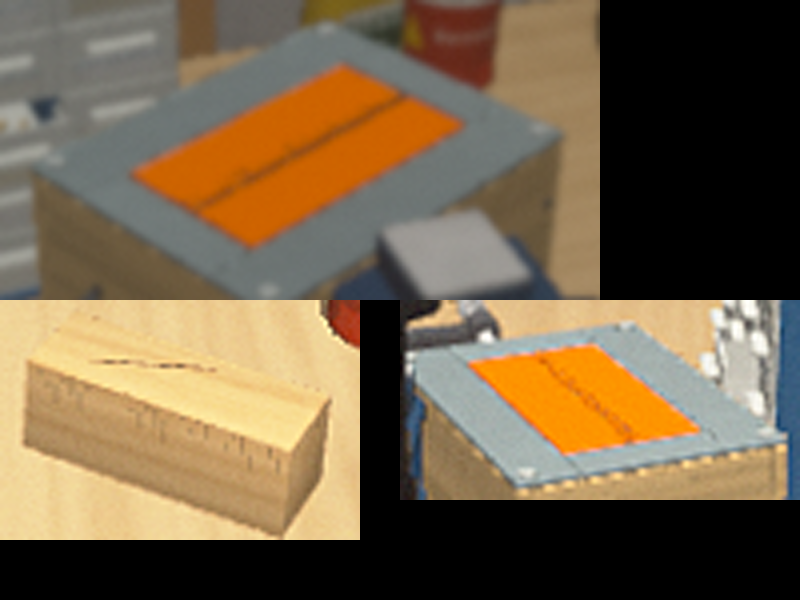

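The crops show the flap corners clearly in both views, and three or four corners of the offcut's top.

```bash
python3 - <<'E'
from h import *
s=load('s0'); d=load('d0')
f=lambda a,o:(np.array(a,float)+.5)/4-.5+np.array(o)
def rep(n,P):
    print(n,P.round(4).tolist(),'mean',P.mean(0).round(4))
    e=np.diff(np.r_[P,P[:1]],axis=0)[:,:2]; print('  len',np.linalg.norm(e,axis=1).round(4),'dir',np.degrees(np.arctan2(e[:,1],e[:,0])).round(1))
A=f([(133,175),(343,64),(465,126),(252,248)],(250,200)); C=f([(70,60),(195,45),(300,130),(163,154)],(270,205))
B=f([(28,60),(288,150),(330,98),(76,18)],(340,325))
rep('flap scene',pts(s,A,.13)); rep('flap side',pts(d,C,.13)); rep('off side',pts(d,B,.045))
print(pts(d,B.mean(0)),pts(s,A.mean(0)),pts(d,C.mean(0)),pts(s,[(237,340)]))
# offcut top from depth maps
for n,c,(u0,u1,v0,v1) in (('d',d,(335,430,325,390)),('s',s,(410,445,200,250))):
    g=[(u,v) for u in range(u0,u1) for v in range(v0,v1)]; P=pts(c,g)
    P=P[(abs(P[:,2]-.045)<.006)].astype(np.float32); print(n,len(P),cv2.minAreaRect(P[:,:2]))
E
```

```text
flap scene [[0.6384, -0.0533, 0.13], [0.6304, -0.1887, 0.13], [0.5533, -0.1812, 0.13], [0.564, -0.0466, 0.13]] mean [ 0.5966 -0.1175  0.13  ]
  len [0.1356 0.0775 0.1351 0.0747] dir [-93.4 174.5  85.5  -5.2]
flap side [[0.5687, -0.0462, 0.13], [0.6423, -0.0567, 0.13], [0.6311, -0.19, 0.13], [0.5539, -0.1853, 0.13]] mean [ 0.599  -0.1195  0.13  ]
  len [0.0744 0.1338 0.0773 0.1399] dir [ -8.1 -94.8 176.5  83.9]
off side [[0.5096, -0.4019, 0.045], [0.5682, -0.5041, 0.045], [0.6056, -0.4841, 0.045], [0.5451, -0.3841, 0.045]] mean [ 0.5571 -0.4435  0.045 ]
  len [0.1178 0.0424 0.1168 0.0397] dir [ -60.2   28.1  121.2 -153.4]
[[ 0.55674772 -0.44633967  0.04606206]] [[ 0.59507528 -0.11299794  0.13065612]] [[ 0.5962167  -0.12670472  0.13166762]] [[0.60642806 0.08994348 0.02876297]]Traceback (most recent call last):
  File "<stdin>", line 14, in <module>
cv2.error: OpenCV(4.12.0) /io/opencv/modules/imgproc/src/convhull.cpp:143: error: (-215:Assertion failed) total >= 0 && (depth == CV_32F || depth == CV_32S) in function 'convexHull'
```

```bash
python3 - <<'E'
from h import *
s=load('s0'); d=load('d0')
for n,c,(u0,u1,v0,v1) in (('d',d,(335,430,325,390)),('s',s,(410,445,200,250))):
    P=pts(c,[(u,v) for u in range(u0,u1) for v in range(v0,v1)])
    P=np.ascontiguousarray(P[abs(P[:,2]-.045)<.006][:,:2],dtype=np.float32); print(n,len(P),cv2.minAreaRect(P))
print('vise top',pts(s,[(365,262),(350,260),(400,300),(380,280)]).round(3).tolist())
print('bottles',pts(d,[(445,240),(445,290),(430,232)]).round(3).tolist(), 'clamp',pts(d,[(273,335),(262,375)]).round(3).tolist())
x=r.sense(); R=x['ee_rot']; y=np.degrees(np.arctan2(R[1,1],R[0,1])); print('yaw',y)
print('shift',R.T@(np.array([.557,-.4435,.15])-x['tcp_pos']),'turn',-(29.4+180-y))
E
```

```text
d 1313 ((0.5574971437454224, -0.4426672160625458), (0.049012184143066406, 0.12074249237775803), 28.839712142944336)
s 569 ((0.5529981851577759, -0.4359240233898163), (0.05808980390429497, 0.20180286467075348), 37.421730041503906)
vise top [[0.486, -0.083, 0.146], [0.508, -0.073, 0.145], [0.387, -0.023, 0.162], [0.431, -0.04, 0.165]]
bottles [[0.691, -0.417, 0.199], [0.695, -0.428, 0.106], [0.727, -0.338, 0.178]] clamp [[0.392, -0.362, 0.067], [0.345, -0.427, 0.048]]
yaw 113.12745824537389
shift [-0.3379422  -0.00232415  0.07152198] turn -96.27254175462612
```

```bash
python3 steer.py '[[1,-0.045,0,0,0,0,-8],[1,-0.09,0,0,0,0,-16],[1,-0.135,0,0,0,0,-24],[1,-0.18,0,0,0,0,-32],[1,-0.225,-0.001,0,0,0,-40],[1,-0.27,-0.001,0,0,0,-48],[1,-0.31,-0.002,0,0,0,-56],[1,-0.338,-0.002,0,0,0,-64]]'; python3 steer.py '[[0.8,0,0,0,0,0,-8],[0.8,0,0,0,0,0,-16],[0.8,0,0,0,0,0,-24],[0.8,0,0,0,0,0,-32.3],[0.8,0,0,0,0,0,-32.3],[0.8,0,0,0,0,0,-32.3],[0.8,0,0,0,0,0,-32.3]]'
python3 - <<'E'
from h import *
cap('wrist','w1')
x=r.sense(); R=x['ee_rot']; print('yaw',np.degrees(np.arctan2(R[1,1],R[0,1])),x['tcp_pos'],x['joints'])
E
```

```text
time_s: 0.9
tcp_pos: [0.5594, -0.442, 0.2214]
ee_rot: [[-0.042, -0.999, -0.001], [-0.999, 0.042, 0.001], [-0.001, 0.001, -1.0]]
wrist_force: [-0.5, -1.0, 0.3]
gripper_width: 1.0
gripper_force: 0.0
time_s: 1.6
tcp_pos: [0.5571, -0.4437, 0.2223]
ee_rot: [[0.49, -0.872, -0.0], [-0.872, -0.49, 0.0], [-0.0, 0.0, -1.0]]
wrist_force: [-0.1, 0.1, 1.3]
gripper_width: 0.802
gripper_force: 0.0
yaw -150.66080324412945 [ 0.55709562 -0.44373908  0.22236479] [-2.55738810e+01  3.07671799e+01  1.46411067e+01 -3.56674101e-03
 -7.38941401e+01  5.49140664e+01]
```

View pics/w1.png

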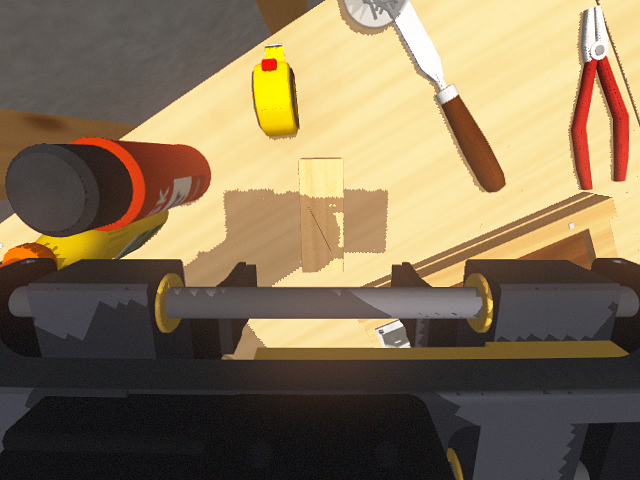

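The wrist view shows the offcut's top at about (300,158) to (343,272), parallel to the fingers and between them; I'll check its position from that.

```bash
python3 - <<'E'
from h import *
c=load('w1')
P=pts(c,[(300,158),(343,158),(344,272),(302,272)],.045); print(P.round(4).tolist(),P.mean(0))
e=np.diff(P,axis=0); print(np.linalg.norm(e,axis=1),np.degrees(np.arctan2(e[:,1],e[:,0])))
x=r.sense(); print(x['ee_rot'].T@(np.r_[P.mean(0)[:2],.021]-x['tcp_pos']))
E
```

```text
[[0.6074, -0.4825, 0.045], [0.5703, -0.5033, 0.045], [0.5092, -0.4001, 0.045], [0.5487, -0.378, 0.045]] [ 0.5588814  -0.44099797  0.045     ]
[0.04252542 0.11987909 0.04522721] [-150.73569923  120.60426174   29.2680101 ]
[-0.00144947 -0.00293078  0.20136482]
```

```bash
python3 steer.py '[[0.8,-0.001,-0.002,0.04,0,0,0],[0.8,-0.001,-0.002,0.08,0,0,0],[0.8,-0.001,-0.002,0.12,0,0,0],[0.8,-0.001,-0.002,0.15,0,0,0],[0.8,-0.001,-0.002,0.175,0,0,0],[0.8,-0.001,-0.002,0.19,0,0,0],[0.8,-0.001,-0.002,0.2,0,0,0],[0.8,-0.001,-0.002,0.2,0,0,0]]'; python3 steer.py '[[0.3,0,0,0,0,0,0],[0.3,0,0,0,0,0,0],[0.3,0,0,0,0,0,0],[0.3,0,0,0,0,0,0],[0.3,0,0,0,0,0,0],[0.3,0,0,0,0,0,0]]'
```

```text
time_s: 2.45
tcp_pos: [0.558, -0.4417, 0.0215]
ee_rot: [[0.491, -0.871, -0.002], [-0.871, -0.491, 0.001], [-0.001, 0.001, -1.0]]
wrist_force: [0.6, -0.2, -0.5]
gripper_width: 0.802
gripper_force: 0.0
time_s: 3.05
tcp_pos: [0.5588, -0.4421, 0.0235]
ee_rot: [[0.492, -0.871, 0.001], [-0.871, -0.492, -0.001], [0.001, -0.0, -1.0]]
wrist_force: [-0.3, 1.0, 3.2]
gripper_width: 0.514
gripper_force: 30.0
```

```bash
python3 steer.py '[[0.3,0,0,-0.03,0,0,0],[0.3,0,0,-0.07,0,0,0],[0.3,0,0,-0.11,0,0,0],[0.3,0,0,-0.15,0,0,0],[0.3,0,0,-0.185,0,0,0],[0.3,0,0,-0.2,0,0,0],[0.3,0,0,-0.2,0,0,0]]'
python3 - <<'E'
from h import *
x=r.sense(); R=x['ee_rot']; y=np.degrees(np.arctan2(R[1,1],R[0,1])); print('yaw',y)
print('shift',R.T@(np.array([.598,-.1185,x['tcp_pos'][2]])-x['tcp_pos']),'turn',-(175.3-360-y))
E
```

```text
time_s: 3.75
tcp_pos: [0.5595, -0.4425, 0.2258]
ee_rot: [[0.491, -0.871, 0.005], [-0.871, -0.491, -0.003], [0.005, -0.003, -1.0]]
wrist_force: [0.1, -0.1, -0.6]
gripper_width: 0.515
gripper_force: 30.0
yaw -150.56253505574972
shift [-0.26325624 -0.19280489 -0.00074186] turn 34.13746494425027
```

```bash
python3 steer.py '[[0.3,-0.026,-0.019,0,0,0,3],[0.3,-0.064,-0.047,0,0,0,8],[0.3,-0.104,-0.076,0,0,0,13],[0.3,-0.144,-0.105,0,0,0,18],[0.3,-0.184,-0.135,0,0,0,23],[0.3,-0.22,-0.161,0,0,0,28],[0.3,-0.249,-0.182,0,0,0,32],[0.3,-0.263,-0.193,0,0,0,34.1]]'; python3 steer.py '[[0.3,0,0,0,0,0,0],[0.3,0,0,0,0,0,0],[0.3,0,0,0,0,0,0]]'
python3 - <<'E'
from h import *
cap('scene','s2'); cap('side','d2'); cap('wrist','w2')
s=cv2.imread('pics/s2.png'); d=cv2.imread('pics/d2.png'); w=cv2.imread('pics/w2.png')
o=np.zeros((600,800,3),np.uint8)
o[:300,:400]=cv2.resize(s[150:300,225:425],(400,300)); o[:300,400:]=cv2.resize(d[150:300,220:420],(400,300)); o[300:,:400]=cv2.resize(w,(400,300))
cv2.imwrite('pics/c2.png',o)
x=r.sense(); R=x['ee_rot']; print('yaw',np.degrees(np.arctan2(R[1,1],R[0,1])),x['tcp_pos'])
E
```

```text
time_s: 4.55
tcp_pos: [0.5963, -0.1148, 0.2203]
ee_rot: [[-0.081, -0.997, -0.004], [-0.997, 0.081, 0.001], [-0.001, 0.004, -1.0]]
wrist_force: [0.3, -0.3, -1.1]
gripper_width: 0.515
gripper_force: 30.0
time_s: 4.85
tcp_pos: [0.5967, -0.1188, 0.2215]
ee_rot: [[-0.082, -0.997, -0.002], [-0.997, 0.082, -0.0], [0.0, 0.002, -1.0]]
wrist_force: [-0.4, 0.8, -0.4]
gripper_width: 0.513
gripper_force: 30.0
yaw 175.2523939041836 [ 0.59697669 -0.1190039   0.22216289]
```

View pics/c2.png

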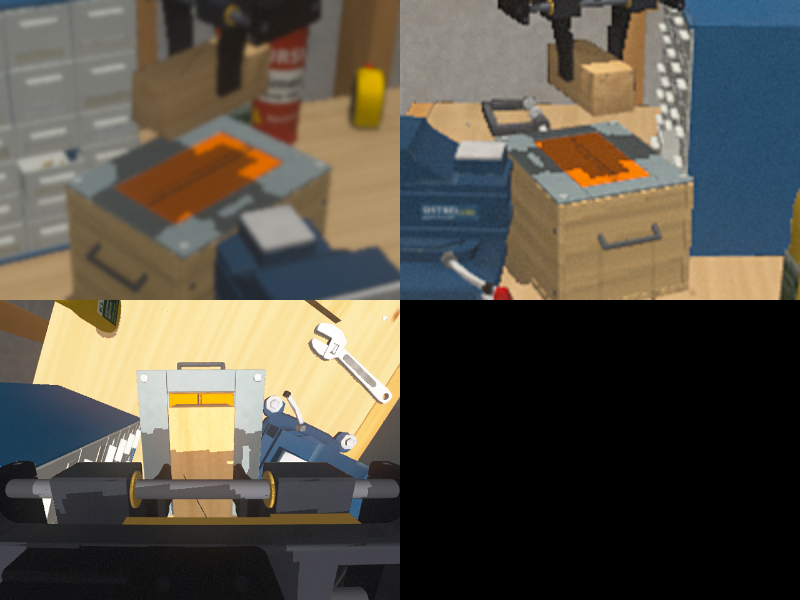

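The offcut hangs parallel above the mouth; the wrist view shows the mouth's far edge at full-resolution (269..376,149). I'll check the centring in numbers.

```bash
python3 - <<'E'
from h import *
c=load('w2'); P=pts(c,[(269,147),(376,147)],.13); print(P.round(4).tolist())
m=P.mean(0)[:2]; R=cv2.Rodrigues(np.array([0,0,np.radians(-4.7)]))[0]
print('mouth centre est',m+R[:2,:2]@[0,.07])
E
python3 steer.py '[[0.3,0,0,0.02,0,0,0],[0.3,0,0,0.04,0,0,0],[0.3,0,0,0.055,0,0,0],[0.3,0,0,0.062,0,0,0],[0.3,0,0,0.064,0,0,0],[0.3,0,0,0.064,0,0,0],[0.3,0,0,0.064,0,0,0]]'
```

```text
[[0.6327, -0.1901, 0.13], [0.5543, -0.1835, 0.13]]
mouth centre est [ 0.59924216 -0.11700599]
time_s: 5.7
tcp_pos: [0.5979, -0.1182, 0.1596]
ee_rot: [[-0.081, -0.997, 0.002], [-0.997, 0.081, -0.0], [0.0, -0.002, -1.0]]
wrist_force: [0.2, 0.2, 0.0]
gripper_width: 0.515
gripper_force: 30.0
```

```bash
python3 steer.py '[[0.3,0,0,0.003,0,0,0],[0.3,0,0,0.005,0,0,0],[0.3,0,0,0.007,0,0,0],[0.3,0,0,0.007,0,0,0],[0.3,0,0,0.007,0,0,0]]'
```

```text
time_s: 6.2
tcp_pos: [0.5976, -0.118, 0.1523]
ee_rot: [[-0.081, -0.997, 0.001], [-0.997, 0.081, -0.0], [0.0, -0.001, -1.0]]
wrist_force: [-0.6, 0.1, 3.1]
gripper_width: 0.514
gripper_force: 30.0
```

```bash
python3 steer.py '[[0.55,0,0,0,0,0,0],[0.6,0,0,0,0,0,0],[0.75,0,0,0,0,0,0],[0.75,0,0,0,0,0,0],[0.75,0,0,0,0,0,0]]'; python3 steer.py '[[0.75,0,0,-0.02,0,0,0],[0.75,0,0,-0.045,0,0,0],[0.0,0,0,-0.06,0,0,0],[0,0,0,-0.06,0,0,0],[0,0,0,-0.06,0,0,0],[0,0,0,-0.06,0,0,0],[0,0,0,-0.06,0,0,0],[0,0,0,-0.06,0,0,0]]'; python3 steer.py '[[0,0,0,0,0,0,0],[0,0,0,0,0,0,0],[0,0,0,0,0,0,0],[0,0,0,0,0,0,0]]'
python3 - <<'E'
from h import *
cap('scene','s3'); cap('side','d3'); cap('wrist','w3')
s=cv2.imread('pics/s3.png'); d=cv2.imread('pics/d3.png'); w=cv2.imread('pics/w3.png')
o=np.zeros((600,800,3),np.uint8)
o[:300,:400]=cv2.resize(s[150:300,225:425],(400,300)); o[:300,400:]=cv2.resize(d[150:300,220:420],(400,300)); o[300:,:400]=cv2.resize(w,(400,300))
cv2.imwrite('pics/c3.png',o)
E
```

```text
time_s: 6.7
tcp_pos: [0.5972, -0.118, 0.1513]
ee_rot: [[-0.081, -0.997, -0.0], [-0.997, 0.081, 0.0], [0.0, 0.0, -1.0]]
wrist_force: [-0.0, 0.2, 0.9]
gripper_width: 0.726
gripper_force: 0.0
time_s: 7.5
tcp_pos: [0.5969, -0.118, 0.2106]
ee_rot: [[-0.081, -0.997, -0.002], [-0.997, 0.081, -0.0], [0.0, 0.002, -1.0]]
wrist_force: [0.3, 0.5, 0.2]
gripper_width: 0.291
gripper_force: 0.0
time_s: 7.9
tcp_pos: [0.5973, -0.118, 0.2116]
ee_rot: [[-0.081, -0.997, 0.0], [-0.997, 0.081, -0.0], [-0.0, -0.0, -1.0]]
wrist_force: [0.2, 0.2, -1.0]
gripper_width: 0.015
gripper_force: 0.0
```

View pics/c3.png

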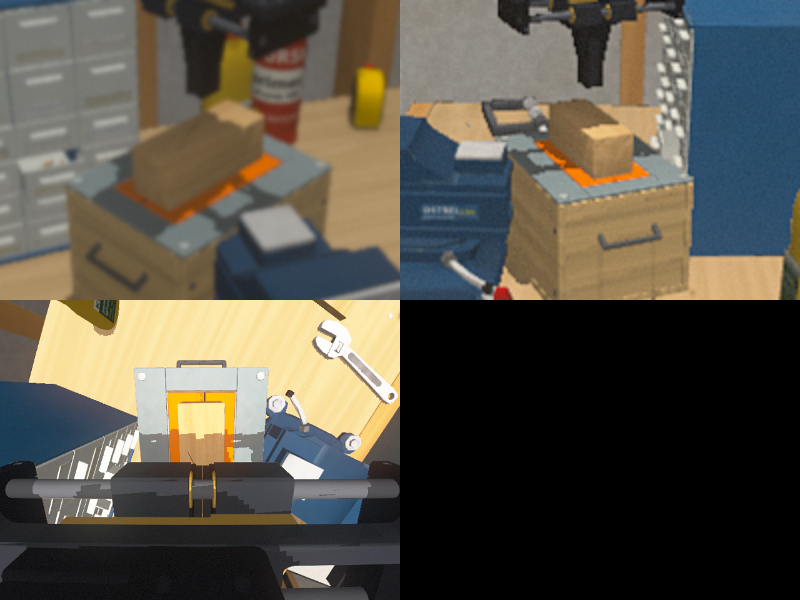

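Laid evenly along the mouth, closed fingers above it: push.

```bash
python3 steer.py '[[0,0,0,0.015,0,0,0],[0,0,0,0.028,0,0,0],[0,0,0,0.034,0,0,0],[0,0,0,0.037,0,0,0],[0,0,0,0.041,0,0,0],[0,0,0,0.045,0,0,0],[0,0,0,0.05,0,0,0],[0,0,0,0.055,0,0,0]]';python3 steer.py '[[0,0,0,0.005,0,0,0],[0,0,0,0.01,0,0,0],[0,0,0,0.015,0,0,0],[0,0,0,0.02,0,0,0],[0,0,0,0.025,0,0,0],[0,0,0,0.03,0,0,0],[0,0,0,0.035,0,0,0],[0,0,0,0.035,0,0,0]]'
python3 - <<'E'
from h import *
cap('scene','s4'); cap('side','d4')
s=cv2.imread('pics/s4.png'); d=cv2.imread('pics/d4.png')
cv2.imwrite('pics/c4.png',np.hstack([cv2.resize(s[150:300,225:425],(400,300)),cv2.resize(d[150:300,220:420],(400,300))]))
E
```

```text
time_s: 8.85
tcp_pos: [0.5973, -0.118, 0.1569]
ee_rot: [[-0.081, -0.997, 0.001], [-0.997, 0.081, -0.0], [-0.0, -0.001, -1.0]]
wrist_force: [-0.6, -0.5, 2.9]
gripper_width: 0.008
gripper_force: 1.6
time_s: 9.65
tcp_pos: [0.5974, -0.118, 0.1211]
ee_rot: [[-0.081, -0.997, -0.0], [-0.997, 0.081, -0.0], [0.0, 0.0, -1.0]]
wrist_force: [-0.1, 1.1, 2.6]
gripper_width: 0.008
gripper_force: 1.2
```

View pics/c4.png

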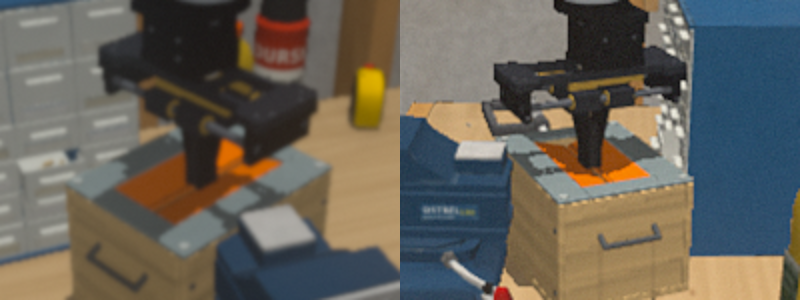

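The offcut has dropped through, and the flaps rest against the fingertips. Next I'll withdraw straight up.

```bash
python3 steer.py '[[0,0,0,-0.01,0,0,0],[0,0,0,-0.03,0,0,0],[0,0,0,-0.06,0,0,0],[0,0,0,-0.1,0,0,0],[0,0,0,-0.13,0,0,0],[0,0,0,-0.14,0,0,0],[0,0,0,-0.14,0,0,0],[0,0,0,-0.14,0,0,0]]'; python3 steer.py '[[0,0,0,0,0,0,0],[0,0,0,0,0,0,0],[0,0,0,0,0,0,0],[0,0,0,0,0,0,0],[0,0,0,0,0,0,0]]'
python3 - <<'E'
from h import *
cap('scene','s5'); cap('side','d5')
s=cv2.imread('pics/s5.png'); d=cv2.imread('pics/d5.png')
cv2.imwrite('pics/c5.png',np.hstack([cv2.resize(s[150:300,225:425],(400,300)),cv2.resize(d[150:300,220:420],(400,300))]))
E
```

```text
time_s: 10.55
tcp_pos: [0.5964, -0.1178, 0.2602]
ee_rot: [[-0.082, -0.997, -0.002], [-0.997, 0.082, 0.001], [-0.001, 0.003, -1.0]]
wrist_force: [-0.5, -0.1, -0.2]
gripper_width: 0.007
gripper_force: 0.0
time_s: 11.05
tcp_pos: [0.5972, -0.118, 0.2613]
ee_rot: [[-0.081, -0.997, -0.0], [-0.997, 0.081, 0.0], [0.0, 0.0, -1.0]]
wrist_force: [-0.3, -0.1, 0.7]
gripper_width: 0.006
gripper_force: 0.0
```

View pics/c5.png

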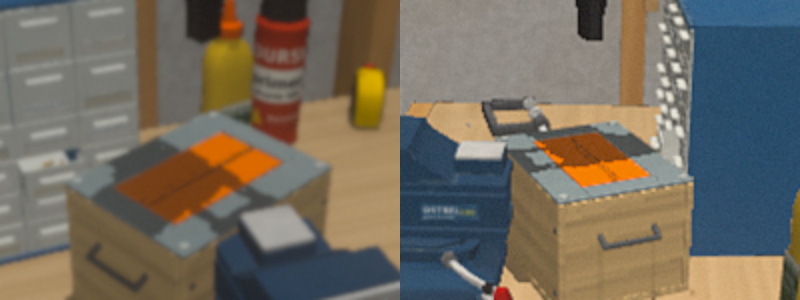

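Both flaps are shut and level, the offcut is inside and the arm is clear of everything, so I'm handing it in.

```bash
python3 -c "
from station import r, capture
print(r.finish_job())"
```

```text
the job is handed in; nothing more can be done
None
```

The offcut was pushed down through the flaps into the scrap box, the last pictures show both flaps shut again, the sanding block was never approached, and the job was handed in at about 11 s (no verdict was returned).

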